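# Show a centrifuge tube to the inspection camera

### The arm

A 6-joint arm with a two-finger parallel gripper is mounted at the origin on a cart in front of the work surface, level with it; the furniture and walls round the work are solid. World frame = base frame: x ahead of the robot, y to its left, z up, the work surface at z = 0. Lengths are in m, angles in degrees, forces in N, time in s.
With the tool pointing down it reaches from about 0.4 to 0.825 m from the base axis. Payload 7 kg.
Tool frame: the origin (TCP) lies midway between the tips of the shut fingers; the grasp point (between the pads) lies r.pinch_z behind it (r.pinch_z is the distance from the TCP to the grasp point, in m); z points along the fingers, y is the line along which they close (so a half turn about z gives the same grasp; the last joint's range is limited). The gripper opens to 88 mm and grips with 3 to 60 N. Pads are 19 mm wide; open, the fingers measure 130 mm over their backs; the gripper's body (78 mm by 193 mm) begins 47 mm behind the grasp point.
Start: joints at [-58.092, 20.546, 0.682, 0, -70.136, -16.507], TCP at [0.179, -0.651, 0.227] pointing down, gripper open.
Joint ranges: [-176.03, 176.03], [-82.01, 121.73], [-58.28, 71.71], [-173.87, 95.51], [-174.79, -0.11], [-173.66, 173.66]. Speed limits (degrees/s): [136.94, 136.94, 172.46, 180, 180, 180].

### API

Orientations are given as [roll, pitch, yaw] about the fixed x, y, z axes, in that order (R = Rz(yaw) Ry(pitch) Rx(roll)).
In Python, from plant import r, optics, job gives the robot as it stands.
- The arm moves only by the shell command python3 -m crank 'ROWS' [FORCE]. ROWS is JSON, a list of rows, each an object with "xyz": the shift along the tool's x, y, z in units of 30 mm (1.0 is 30 mm), a list of three; "delta_rot": the turn, a rotation vector about the tool's x, y, z in degrees, a list of three; "claw": the closure, from 0 (fully open) to 1 (shut). A call has 1 to 20 rows; each row is the pose to reach, as a shift and turn from the pose commanded when the call began, along the tool's axes at that moment; what a row does not reach only later rows make up. A row lasts 1/8 s, in which the tool goes at most 62.5 mm and 10.7 degrees, less where a joint would pass 70% of its speed; a pose out of reach is approached as far as the arm can. A call with a gripper value outside its range is refused whole. The fingers move at their own pace and stop on an object; FORCE is the grip in N (left out, the last holds). Time passes only in rows, so rows that repeat a pose let the fingers close. It gives the time, the measured TCP pose, the force, the opening and the grip force at its end, in the units of the state.
- r.get_state(): the state, without advancing time (a new reading comes with each control period).
- optics.capture(name): name is "side" or "top" or "wrist"; returns a dict with "img" (384x512x3 uint8, blue, green, red), "fovy" (degrees; the focal length in pixels is half the picture's height over the tangent of half this angle, whatever the lens; pixels are square), "cx", "cy" (the principal point, pixels), "eye" and "rotation" of the camera in the world; the wrist camera has in their place "hand_eye" (4x4, takes a point from camera to tool coordinates, whose origin is the TCP and whose axes are the flange's). Camera axes: x right, y up, looking along -z (the intrinsics and any distortion apply to the point x, -y, -z); pixel columns grow to the right and rows downward; lengths in m; the calibration is good to about 2 mm. A picture is of the moment at which its call begins: read the wrist's pose just before it. There is no depth.
- job.close_job(): hands the job in; it is judged then, once.
The state is a dict: "time_s": time; "joints": joint angles; "qd": joint speeds; "joint_torque": joint torques, N m; "tcp_pos": TCP position; "eef_rot": TCP orientation; "contact_force": force on the tool from outside, world axes, zero at the start; "moment": the same for the moment, N m; "gripper_width": finger opening in m; "gripper_force": force on a finger pad.
Only numpy, scipy, OpenCV 4.12 (cv2) and the standard library are available. Lean on these libraries where they do the work, as an engineer would, in place of code of your own. Each camera call takes 0.05 s, during which the arm holds its last target. There are 200 camera calls.

### The job

Switch on the inspection camera by pressing the keys of its control pad fully down one at a time, first green, then yellow, then blue. Then lift the white-capped tube out of the violet rack and finish while holding it still in the air for the camera: its conical tip towards the lens, about 8 cm in front of it and centred, the tube in line with the lens's slanting line of sight. Do not touch the camera, and leave the green-capped tubes and the other things where they are.

Things in the scene. Friction and masses are not known exactly. Their poses are not given: they have to be found in the camera images.
- white_tube: 50 ml conical centrifuge tube with a WHITE cap: the one to show. Length 119 mm; clear body 28 mm across, white screw cap 34 mm across over the top 17 mm (102 to 119 mm from the tip), about 40 g. Stands loose and upright in a rack hole, tip 3 mm and cap top 122 mm above the table. Origin: middle of the tip (lower end); z: from tip to cap.
- green_tube_1: 50 ml conical centrifuge tube with a green cap; stays in the rack. Length 119 mm; clear body 28 mm across, green screw cap 34 mm across over the top 17 mm (102 to 119 mm from the tip), about 40 g. Stands loose and upright in a rack hole, tip 3 mm and cap top 122 mm above the table. Origin: middle of the tip (lower end); z: from tip to cap.
- green_tube_2: 50 ml conical centrifuge tube with a green cap; stays in the rack. Length 119 mm; clear body 28 mm across, green screw cap 34 mm across over the top 17 mm (102 to 119 mm from the tip), about 40 g. Stands loose and upright in a rack hole, tip 3 mm and cap top 122 mm above the table. Origin: middle of the tip (lower end); z: from tip to cap.
- rack: Violet lattice rack, 112 (x) x 146 (y) x 61 mm high, fixed to the table. Origin: centre of its underside. Holes 30 mm square at x -34, 0, 34 and y -51, -17, 17, 51 mm; the tubes stand in (-34, -51), (-34, 51) and (34, 17), which one where varies. A gripper closing along the rack's x axis has free room beside every cap.
- camera_head: Head of the inspection camera: white box 58 x 66 x 42 mm with a round black lens 44 mm across with white ring light. Origin: centre of the lens face, 105 mm above the table. z: the line of sight, out of the lens, up and slanting 35 degrees from vertical to the robot's side; y level. The tube belongs on this axis, its tip 80 mm from the origin, its cap farther out.
- camera: The whole inspection camera with its head, fixed to the table, not to be touched. Origin: centre of the underside of its grey base (100 x 120 x 14 mm), z up. Two aluminium cheeks carry the head, whose lens face centre lies at x -12, y 0, z 105 mm; the line of sight leans to -x. Highest point about 118 mm above the table.
- pad: The camera's control pad: white slab 66 (x) x 172 (y) x 16 mm, fixed to the table, with three round spring keys in a row along y, 52 mm apart, one at the centre, each in a black housing 42 mm across; the key tops stand 38 mm above the table when up. Origin: centre of its underside. The order of the colours along the row varies.
- green_key (a joint): Spring key, value: how far it is pressed, in m; 0 up, 0.006 fully down, about 4 N to bottom out; it springs back. It counts as pressed from 0.004. Round green button 26 mm across on the control pad.
- yellow_key (a joint): Spring key, value: how far it is pressed, in m; 0 up, 0.006 fully down, about 4 N to bottom out; it springs back. It counts as pressed from 0.004. Round yellow button 26 mm across on the control pad.
- blue_key (a joint): Spring key, value: how far it is pressed, in m; 0 up, 0.006 fully down, about 4 N to bottom out; it springs back. It counts as pressed from 0.004. Round blue button 26 mm across on the control pad.
- green_key_top (a point): Centre of the top face of the green key, where a closed gripper presses straight down; moves down with it.
- yellow_key_top (a point): Centre of the top face of the yellow key, where a closed gripper presses straight down; moves down with it.
- blue_key_top (a point): Centre of the top face of the blue key, where a closed gripper presses straight down; moves down with it.
- timer: Bystander: white bench timer, 50 x 58 x 62 mm, loose; stays where it is. Origin: centre of its underside.
- film: Bystander: roll of white sealing film, 62 mm across, 50 mm high, loose; stays where it is. Origin: centre of its underside.
Not all that is in view belongs to the job. Several things look just like the white_tube: the one meant starts farthest to the robot's left.

How it is judged:
By the outcome, as a careful person would: the job done as asked, in the order asked, and still so for the second after the job is handed in, while the arm keeps its last pose, push and grip.
It also fails if it takes over 56 s, if anything falls off the work surface, if the arm or the gripper's body presses on something with over 40 N, if the wrist force passes 120 N, or if a joint passes its speed limit or range.

## Working session

There is one attempt and no reset: what is moved stays moved. The work goes in short steps, Python scripts to look and compute and a shell command to move; the robot and the scene stay as the last step left them, time stands still between calls to the robot, and variables do not carry over. Pictures are saved under pics/ and viewed, at most 10 in all, crops included, and the job is handed in when it is done.

```bash
ls; mkdir -p pics
python3 - <<'E'
from plant import r,optics
import cv2,json
s=r.get_state(); print(s, r.pinch_z)
for n in("side","top"):
    d=optics.capture(n); cv2.imwrite(f"pics/{n}0.png",d["img"]); print({k:v for k,v in d.items() if k!="img"})
E
```

```text
pics
{'time_s': 0.0, 'joints': array([-5.80904746e+01,  2.05925596e+01,  6.33234486e-01, -1.94448603e-02,
       -7.01339434e+01, -1.65070005e+01]), 'qd': array([-0.00854538, -0.00529796,  0.097235  ,  0.02451694,  0.0340889 ,
       -0.03948879]), 'joint_torque': array([-5.86418191e-04, -5.82717741e+01,  2.93056029e+01,  6.99729234e+00,
        6.87827225e-03, -1.08739914e-04]), 'tcp_pos': array([ 0.17912476, -0.65030039,  0.225608  ]), 'eef_rot': array([ 1.79905381e+02, -8.97726824e-03, -1.64604090e+02]), 'contact_force': array([-0.14444859, -0.08618817, -0.9225863 ]), 'moment': array([ 0.01696068, -0.01437318, -0.00775085]), 'gripper_force': 0.0, 'gripper_width': 0.08748589709785749} 0.0188
{'fovy': 50.981360769178934, 'cx': 244.91482943531057, 'cy': 186.73772494798473, 'eye': array([0.2200829 , 0.73620397, 0.74049892]), 'rotation': array([  52.39387985,   -1.09251518, -155.33574639])}
{'fovy': 44.24001443591272, 'cx': 253.99858329598362, 'cy': 184.3321112291384, 'eye': array([ 0.23219229, -0.01939721,  1.63823611]), 'rotation': array([ 11.52127211,  -0.35130634, -85.14071552])}
```

View pics/side0.png

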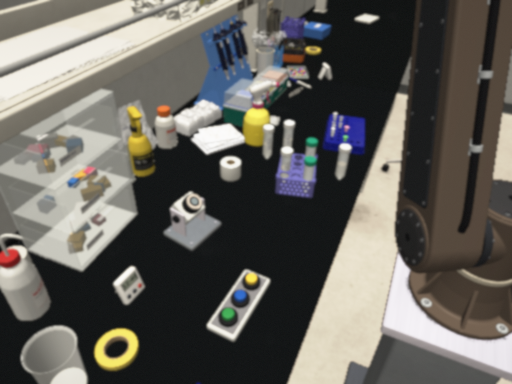

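View pics/top0.png

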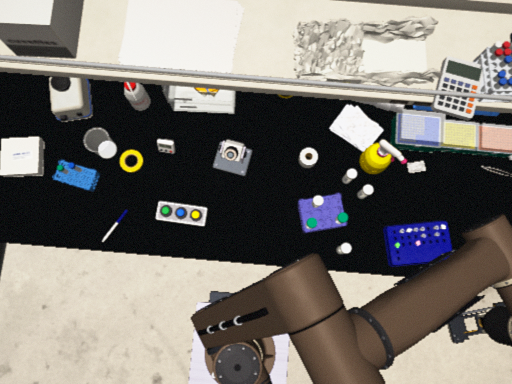

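Top view candidates for the white tube: in the violet rack (318,201), and loose at (350,176), (367,191) and (345,249). Image left is the robot's left, so the one in the rack is farthest left. Keys from the left: green (165,212), blue (181,213), yellow (196,214). Next I'll check close crops.

Run:
```python
import cv2,numpy as np
t=cv2.imread("pics/top0.png");s=cv2.imread("pics/side0.png")
def c(im,x,y,w,h,k):
    o=cv2.resize(im[y:y+h,x:x+w],None,fx=k,fy=k,interpolation=cv2.INTER_CUBIC)
    for i in range(0,w,10):
        cv2.line(o,(i*k,0),(i*k,4 if i%50 else 12),(0,255,255),1)
    for i in range(0,h,10):
        cv2.line(o,(0,i*k),(4 if i%50 else 12,i*k),(0,255,255),1)
    return o
a=np.hstack([c(t,145,130,110,100,4),c(t,290,160,90,100,4)])
b=np.hstack([c(s,160,185,110,50*3,4)[:, :440][:200*3//3*1+0],])
cv2.imwrite("pics/c1.png",a)
b=np.hstack([c(s,160,185,110,150,4),c(s,260,110,90,150,4)])
cv2.imwrite("pics/c2.png",b)
```

```text
(no output)
```

View pics/c1.png

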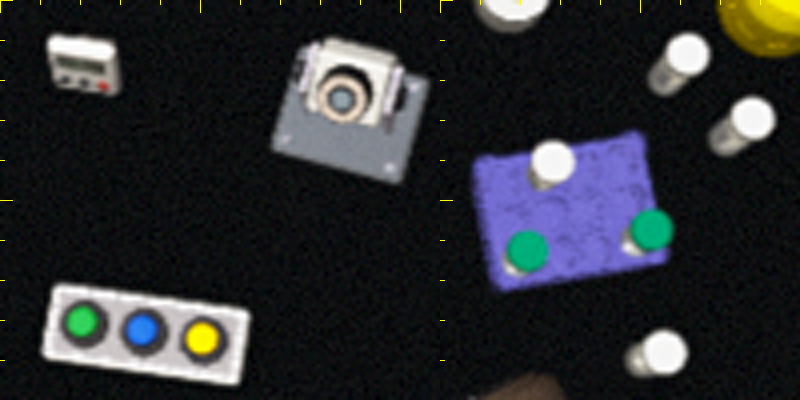

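View pics/c2.png

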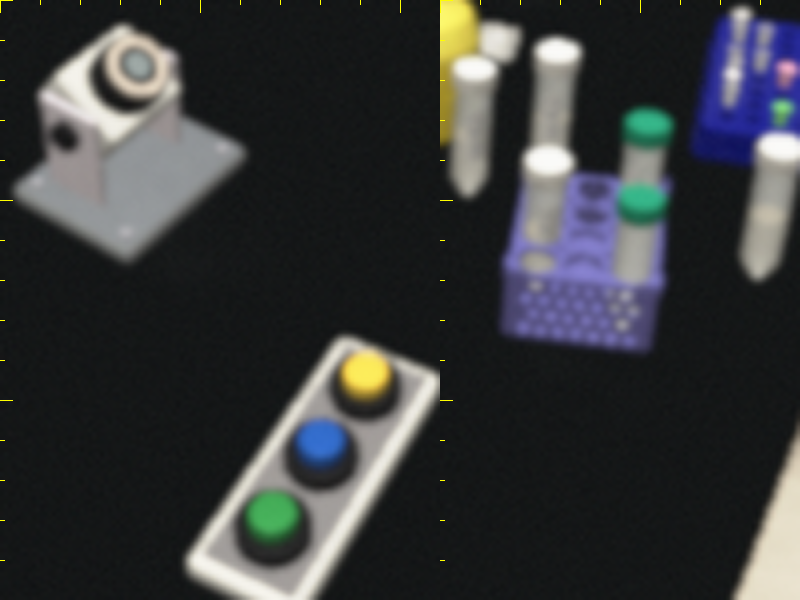

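```bash
cat > h.py <<'E'
import numpy as np
from scipy.spatial.transform import Rotation as R
C={"side":(50.981360769178934,244.91482943531057,186.73772494798473,[0.2200829,0.73620397,0.74049892],[52.39387985,-1.09251518,-155.33574639]),
"top":(44.24001443591272,253.99858329598362,184.3321112291384,[0.23219229,-0.01939721,1.63823611],[11.52127211,-0.35130634,-85.14071552])}
def ray(c,u,v):
    f,cx,cy,e,rot=C[c]; F=192/np.tan(np.radians(f/2))
    d=R.from_euler('xyz',rot,degrees=True).apply([(u-cx)/F,-(v-cy)/F,-1]); return np.array(e),d/np.linalg.norm(d)
def plane(c,u,v,z):
    e,d=ray(c,u,v); return e+d*(z-e[2])/d[2]
def tri(*obs):
    A=0;b=0
    for o in obs:
        e,d=ray(*o); P=np.eye(3)-np.outer(d,d); A=A+P;b=b+P@e
    return np.linalg.solve(A,b)
E
python3 - <<'E'
from h import *
np.set_printoptions(precision=4,suppress=True)
k=.375
T=lambda u,v:("top",145+u/4-k,130+v/4-k)
T2=lambda u,v:("top",290+(u-440)/4-k,160+v/4-k)
S=lambda u,v:("side",160+u/4-k,185+v/4-k)
S2=lambda u,v:("side",260+(u-440)/4-k,110+v/4-k)
for n,a,b,z in [("g",T(82,321),S(273,513),.038),("b",T(143,330),S(321,440),.038),("y",T(203,339),S(366,372),.038),("lens",T(342,99),S(137,64),.105),
 ("white",T2(552,162),S2(548,160),.122),("g1",T2(527,251),S2(641,199),.122),("g2",T2(651,229),S2(648,125),.122)]:
    print(n,plane(*a,z),plane(*b,z),tri(a,b))
for p in [(272,150),(402,185),(430,80)]: print("base",plane(*T(*p),.014))
for p in [(14,190),(128,262),(247,152)]: print("base side",plane(*S(*p),.014))
for p in [(472,158),(641,131),(668,260),(500,290)]: print("rack",plane(*T2(*p),.061))
for n,p in [("film",(308,156)),("timer",(165,146)),("wt",(350,176)),("wt",(367,191)),("wt",(345,249))]: print(n,plane("top",*p,.1))
E
```

```text
g [0.4432 0.2934 0.038 ] [0.4445 0.2983 0.038 ] [0.4451 0.2947 0.0324]
b [0.44   0.2406 0.038 ] [0.4417 0.2471 0.038 ] [0.4424 0.2421 0.031 ]
y [0.4367 0.1888 0.038 ] [0.4387 0.195  0.038 ] [0.4391 0.19   0.0316]
lens [0.6397 0.0862 0.105 ] [0.6431 0.0876 0.105 ] [0.6416 0.0869 0.1044]
white [ 0.5065 -0.2134  0.122 ] [ 0.5098 -0.2098  0.122 ] [ 0.5088 -0.2133  0.1197]
g1 [ 0.4321 -0.1975  0.122 ] [ 0.4344 -0.191   0.122 ] [ 0.4343 -0.1978  0.1175]
g2 [ 0.4585 -0.2964  0.122 ] [ 0.4595 -0.2888  0.122 ] [ 0.4604 -0.2971  0.1169]
base [0.6122 0.1496 0.014 ]
base [0.5905 0.0324 0.014 ]
base [0.6881 0.0161 0.014 ]
base side [0.7101 0.1388 0.014 ]
base side [0.6123 0.1615 0.014 ]
base side [0.5922 0.042  0.014 ]
rack [ 0.5151 -0.1534  0.061 ]
rack [ 0.5507 -0.2951  0.061 ]
rack [ 0.4427 -0.323   0.061 ]
rack [ 0.4055 -0.1841  0.061 ]
film [ 0.6581 -0.1751  0.1   ]
timer [0.6512 0.3082 0.1   ]
wt [ 0.6013 -0.3193  0.1   ]
wt [ 0.5552 -0.3778  0.1   ]
wt [ 0.3579 -0.3138  0.1   ]
```

```bash
cat >> h.py <<'E'
def pose():
    from plant import r
    s=r.get_state(); return np.array(s["tcp_pos"]),R.from_euler('xyz',s["eef_rot"],degrees=True),s
def go(p,rot=None):
    "print xyz units and delta_rot to reach world TCP p, rotation rot"
    t,q,s=pose()
    print("xyz",np.round(q.inv().apply(np.array(p)-t)/.03,3),"rot",np.round((q.inv()*rot).as_rotvec(degrees=True),2) if rot is not None else "")
def down(yaw): return R.from_euler('xyz',[180,0,yaw],degrees=True)
def wrist(name):
    from plant import optics
    import cv2
    t,q,s=pose(); d=optics.capture("wrist"); cv2.imwrite(f"pics/{name}.png",d["img"])
    H=np.array(d["hand_eye"]); M=q.as_matrix()
    e=t+M@H[:3,3]; C[name]=(d["fovy"],d["cx"],d["cy"],list(e),list(R.from_matrix(M@H[:3,:3]).as_euler('xyz',degrees=True)))
    import json; json.dump(C,open("C.json","w")); print(name,s["time_s"],t,s["eef_rot"],e,d["fovy"])
import os,json
if os.path.exists("C.json"): C.update(json.load(open("C.json")))
def proj(c,p):
    f,cx,cy,e,rot=C[c]; F=192/np.tan(np.radians(f/2)); x=R.from_euler('xyz',rot,degrees=True).inv().apply(np.array(p)-e)
    return cx+F*x[0]/-x[2], cy-F*x[1]/-x[2]
E
python3 - <<'E'
from h import *
from plant import optics
print(optics.capture("wrist")["hand_eye"])
go((.45,-.2,.33),down(-75)); go((.45,.2,.33),down(-75))
E
```

```text
[[ 2.75299490e-04  9.64134315e-01  2.65414670e-01  7.14551573e-02]
 [ 9.99999688e-01 -4.61926191e-04  6.40731302e-04  2.65419593e-05]
 [ 7.40353023e-04  2.65414411e-01 -9.64134141e-01 -1.58396709e-01]
 [ 0.00000000e+00  0.00000000e+00  0.00000000e+00  1.00000000e+00]]
xyz [-12.689  12.083  -3.459] rot [ 6.00e-02  5.00e-02 -8.96e+01]
xyz [-16.229  24.938  -3.443] rot [ 6.00e-02  5.00e-02 -8.96e+01]
```

```bash
R='{"xyz":[-12.7,12.1,-3.5],"delta_rot":[0,0,-89.6],"claw":0}'; python3 -m crank '[{"xyz":[-1,1,-3.5],"delta_rot":[0,0,-8],"claw":0},{"xyz":[-12.7,12.1,-3.5],"delta_rot":[0,0,-89.6],"claw":0},{"xyz":[-12.7,12.1,-3.5],"delta_rot":[0,0,-89.6],"claw":0},{"xyz":[-12.7,12.1,-3.5],"delta_rot":[0,0,-89.6],"claw":0},{"xyz":[-12.7,12.1,-3.5],"delta_rot":[0,0,-89.6],"claw":0},{"xyz":[-12.7,12.1,-3.5],"delta_rot":[0,0,-89.6],"claw":0},{"xyz":[-12.7,12.1,-3.5],"delta_rot":[0,0,-89.6],"claw":0},{"xyz":[-12.7,12.1,-3.5],"delta_rot":[0,0,-89.6],"claw":0},{"xyz":[-12.7,12.1,-3.5],"delta_rot":[0,0,-89.6],"claw":0},{"xyz":[-12.7,12.1,-3.5],"delta_rot":[0,0,-89.6],"claw":0},{"xyz":[-12.7,12.1,-3.5],"delta_rot":[0,0,-89.6],"claw":0},{"xyz":[-12.7,12.1,-3.5],"delta_rot":[0,0,-89.6],"claw":0},{"xyz":[-12.7,12.1,-3.5],"delta_rot":[0,0,-89.6],"claw":0},{"xyz":[-12.7,12.1,-3.5],"delta_rot":[0,0,-89.6],"claw":0}]'
python3 - <<'E'
from h import *
wrist("w1"); print(pose()[2]["joints"])
for p in [(.5088,-.2133,.122),(.4343,-.1978,.122)]: print(proj("w1",p))
go((.45,.2,.33),down(-100))
E
```

```text
time_s: 1.9
tcp_pos: [0.4497, -0.2004, 0.3315]
eef_rot: [180.0, 0.0, -75.1]
contact_force: [0.3, 0.6, 0.6]
gripper_width: 0.0877
gripper_force: 0.0
w1 1.9 [ 0.44970757 -0.20037655  0.33150568] [ 1.79991161e+02  2.02762427e-03 -7.50932057e+01] [ 0.46815626 -0.2694289   0.48989989] 58.296884274751704
[-1.07065737e+00 -1.07073997e-01 -1.14026161e+01 -3.16802437e-04
 -7.87065005e+01  1.59906878e+01]
(np.float64(200.52027907404798), np.float64(135.78983510237174))
(np.float64(264.1040459412958), np.float64(167.24813924297))
xyz [-12.89   -3.441   0.052] rot [ 0.    0.   24.92]
```

View pics/w1.png

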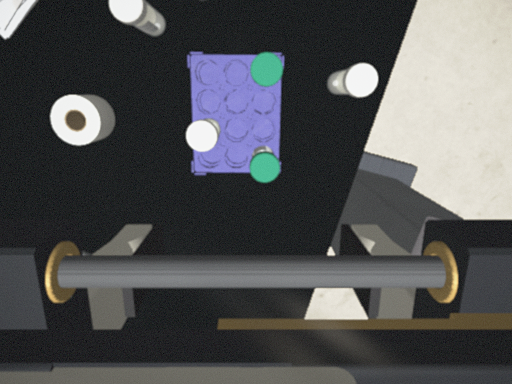

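Run:
```python
from h import *
np.set_printoptions(precision=4,suppress=True)
print(plane("w1",202,135,.122),plane("w1",265,167.5,.122),plane("w1",267,68.5,.122))
go((.58,0,.35),down(-75)); go((.48,.10,.35),down(-75))
```

```text
[ 0.5075 -0.2145  0.122 ] [ 0.4333 -0.1978  0.122 ] [ 0.4587 -0.2968  0.122 ]
xyz [-5.332 -5.912 -0.615] rot [ 0.    0.   -0.08]
xyz [-9.412 -3.549 -0.615] rot [ 0.    0.   -0.08]
```

```bash
python3 -m crank '[{"xyz":[-5.3,-5.9,-0.6],"delta_rot":[0,0,0],"claw":1},{"xyz":[-5.3,-5.9,-0.6],"delta_rot":[0,0,0],"claw":1},{"xyz":[-5.3,-5.9,-0.6],"delta_rot":[0,0,0],"claw":1},{"xyz":[-5.3,-5.9,-0.6],"delta_rot":[0,0,0],"claw":1},{"xyz":[-5.3,-5.9,-0.6],"delta_rot":[0,0,0],"claw":1},{"xyz":[-5.3,-5.9,-0.6],"delta_rot":[0,0,0],"claw":1},{"xyz":[-5.3,-5.9,-0.6],"delta_rot":[0,0,0],"claw":1},{"xyz":[-5.3,-5.9,-0.6],"delta_rot":[0,0,0],"claw":1}]' 20
python3 - <<'E'
from h import *
wrist("w2"); print(pose()[2]["joints"],pose()[2]["gripper_width"])
for p in [(.640,.0867,.105),(.4436,.295,.038),(.4407,.242,.038),(.4375,.191,.038)]: print(proj("w2",p))
import cv2
im=cv2.imread("pics/w2.png"); cv2.imwrite("pics/w2b.png",cv2.resize(im[0:270,50:410],None,fx=2.2,fy=2.2,interpolation=cv2.INTER_CUBIC))
go((.4436,.295,.07),down(-90))
E
```

```text
time_s: 2.95
tcp_pos: [0.5796, -0.0011, 0.35]
eef_rot: [-180.0, -0.0, -75.1]
contact_force: [-0.6, 0.7, -0.3]
gripper_width: 0.0127
gripper_force: 0.0
w2 2.95 [ 0.57959712 -0.00114567  0.34999806] [-1.79960163e+02 -1.12297318e-03 -7.50682532e+01] [ 0.59794382 -0.0702162   0.50839617] 58.296884274751704
[ 1.92215817e+01  8.39460291e+00  2.18562553e-01  2.36915359e-03
 -8.17842362e+01 -4.28387014e+00] 0.008913374544168112
(np.float64(185.80089092212177), np.float64(211.0370280417971))
(np.float64(285.1953745365378), np.float64(344.5672389086092))
(np.float64(296.4510843646412), np.float64(317.6455671138633))
(np.float64(308.0704521311642), np.float64(290.5205703002404))
xyz [-10.703   1.844   9.332] rot [-4.000e-02  1.000e-02  1.494e+01]
```

View pics/w2b.png

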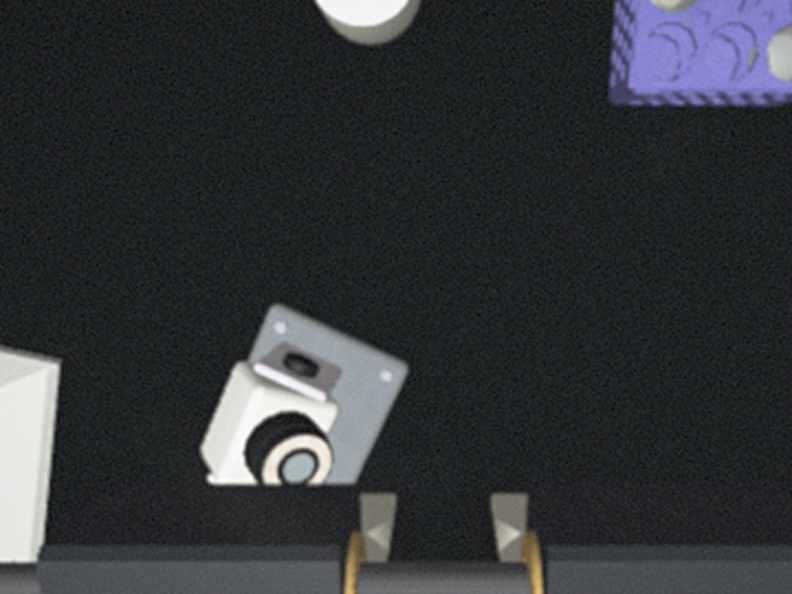

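```bash
python3 - <<'E'
from h import *
P=[plane("w2",50+u/2.2-.27,v/2.2-.27,.014) for u,v in [(275,303),(408,365)]]
d=P[1]-P[0]; print(P,np.degrees(np.arctan2(d[1],d[0])),np.linalg.norm(d))
P=[plane("w2",50+u/2.2-.27,v/2.2-.27,.014) for u,v in [(408,365),(357,485)]]
d=P[1]-P[0]; print(np.degrees(np.arctan2(d[1],d[0])),np.linalg.norm(d))
E
python3 -m crank '[{"xyz":[-10.7,1.84,0],"delta_rot":[0,0,0],"claw":1},{"xyz":[-10.7,1.84,0],"delta_rot":[0,0,0],"claw":1},{"xyz":[-10.7,1.84,0],"delta_rot":[0,0,0],"claw":1},{"xyz":[-10.7,1.84,0],"delta_rot":[0,0,0],"claw":1},{"xyz":[-10.7,1.84,0],"delta_rot":[0,0,0],"claw":1},{"xyz":[-10.7,1.84,0],"delta_rot":[0,0,0],"claw":1},{"xyz":[-10.7,1.84,8],"delta_rot":[0,0,0],"claw":1},{"xyz":[-10.7,1.84,8],"delta_rot":[0,0,0],"claw":1},{"xyz":[-10.7,1.84,8],"delta_rot":[0,0,0],"claw":1},{"xyz":[-10.7,1.84,8],"delta_rot":[0,0,0],"claw":1},{"xyz":[-10.7,1.84,9.6],"delta_rot":[0,0,0],"claw":1},{"xyz":[-10.7,1.84,9.6],"delta_rot":[0,0,0],"claw":1},{"xyz":[-10.7,1.84,9.6],"delta_rot":[0,0,0],"claw":1}]'
python3 - <<'E'
from h import *
go((.4436,.295,.033))
print(pose()[2]["contact_force"])
for y in [(.4407,.242),(.4375,.191)]: go((*y,.033))
import cv2
from plant import optics
a=optics.capture("side")["img"];b=optics.capture("top")["img"]
f=lambda i,x,y:cv2.resize(i[y:y+100,x:x+100],(400,400),interpolation=cv2.INTER_CUBIC)
cv2.imwrite("pics/k1.png",cv2.hconcat([f(a,190,230),f(b,130,160)]))
E
```

```text
[array([0.68810605, 0.01717478, 0.014     ]), array([0.59435204, 0.03470324, 0.014     ])] 169.41011513096134 0.0953785133084948
81.71078786058598 0.09249365384727626
time_s: 4.62
tcp_pos: [0.4447, 0.296, 0.0633]
eef_rot: [-179.9, 0.0, -75.0]
contact_force: [-0.2, 0.7, 0.1]
gripper_width: 0.0005
gripper_force: 0.0
xyz [0.024 0.048 1.01 ] rot 
[-0.18625988  0.6606075   0.07958976]
xyz [1.706 0.598 1.008] rot 
xyz [3.32  1.141 1.006] rot
```

View pics/k1.png

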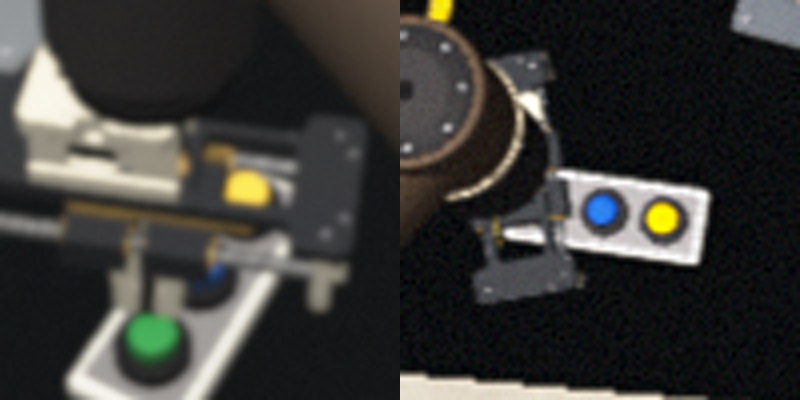

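```bash
python3 -m crank '[{"xyz":[0,0.05,0.8],"delta_rot":[0,0,0],"claw":1},{"xyz":[0,0.05,0.95],"delta_rot":[0,0,0],"claw":1},{"xyz":[0,0.05,1.05],"delta_rot":[0,0,0],"claw":1},{"xyz":[0,0.05,1.05],"delta_rot":[0,0,0],"claw":1},{"xyz":[0,0.05,1.05],"delta_rot":[0,0,0],"claw":1}]'
```

```text
time_s: 5.35
tcp_pos: [0.4425, 0.2957, 0.0322]
eef_rot: [-179.9, 0.1, -75.0]
contact_force: [-6.3, -1.4, 11.2]
gripper_width: 0.0002
gripper_force: 5.7
```

```bash
python3 -m crank '[{"xyz":[0,0,-1],"delta_rot":[0,0,0],"claw":1},{"xyz":[0,0,-1.2],"delta_rot":[0,0,0],"claw":1},{"xyz":[3.31,1.1,-1.2],"delta_rot":[0,0,0],"claw":1},{"xyz":[3.31,1.1,-1.2],"delta_rot":[0,0,0],"claw":1},{"xyz":[3.31,1.1,-1.2],"delta_rot":[0,0,0],"claw":1},{"xyz":[3.31,1.1,-1.2],"delta_rot":[0,0,0],"claw":1},{"xyz":[3.31,1.1,-0.3],"delta_rot":[0,0,0],"claw":1},{"xyz":[3.31,1.1,-0.1],"delta_rot":[0,0,0],"claw":1},{"xyz":[3.31,1.1,0],"delta_rot":[0,0,0],"claw":1},{"xyz":[3.31,1.1,0],"delta_rot":[0,0,0],"claw":1},{"xyz":[3.31,1.1,0],"delta_rot":[0,0,0],"claw":1}]'
```

```text
time_s: 6.72
tcp_pos: [0.4361, 0.1916, 0.0319]
eef_rot: [-180.0, 0.0, -74.9]
contact_force: [-9.2, -0.4, 21.2]
gripper_width: 0.0004
gripper_force: 10.8
```

```bash
python3 -m crank '[{"xyz":[0,0,-1],"delta_rot":[0,0,0],"claw":1},{"xyz":[0,0,-1.2],"delta_rot":[0,0,0],"claw":1},{"xyz":[-1.61,-0.55,-1.2],"delta_rot":[0,0,0],"claw":1},{"xyz":[-1.61,-0.55,-1.2],"delta_rot":[0,0,0],"claw":1},{"xyz":[-1.61,-0.55,-1.2],"delta_rot":[0,0,0],"claw":1},{"xyz":[-1.61,-0.55,-0.3],"delta_rot":[0,0,0],"claw":1},{"xyz":[-1.61,-0.55,-0.1],"delta_rot":[0,0,0],"claw":1},{"xyz":[-1.61,-0.55,0],"delta_rot":[0,0,0],"claw":1},{"xyz":[-1.61,-0.55,0],"delta_rot":[0,0,0],"claw":1},{"xyz":[-1.61,-0.55,0],"delta_rot":[0,0,0],"claw":1}]'
python3 - <<'E'
from h import *
go((.508,-.214,.25),down(-75.1));go((.508,-.214,.0915),down(-75.1))
E
```

```text
time_s: 7.98
tcp_pos: [0.4388, 0.2406, 0.0319]
eef_rot: [179.9, -0.1, -75.0]
contact_force: [-9.2, -3.3, 22.1]
gripper_width: 0.0002
gripper_force: 11.3
xyz [15.241  1.701 -7.255] rot [ 0.06 -0.05  0.11]
xyz [15.236  1.696 -1.971] rot [ 0.06 -0.05  0.11]
```

```bash
python3 -m crank '[{"xyz":[0,0,-2],"delta_rot":[0,0,0],"claw":1},{"xyz":[0,0,-6],"delta_rot":[0,0,0],"claw":1},{"xyz":[0,0,-7.25],"delta_rot":[0,0,0],"claw":1},{"xyz":[15.24,1.7,-7.25],"delta_rot":[0,0,0],"claw":0},{"xyz":[15.24,1.7,-7.25],"delta_rot":[0,0,0],"claw":0},{"xyz":[15.24,1.7,-7.25],"delta_rot":[0,0,0],"claw":0},{"xyz":[15.24,1.7,-7.25],"delta_rot":[0,0,0],"claw":0},{"xyz":[15.24,1.7,-7.25],"delta_rot":[0,0,0],"claw":0},{"xyz":[15.24,1.7,-7.25],"delta_rot":[0,0,0],"claw":0},{"xyz":[15.24,1.7,-7.25],"delta_rot":[0,0,0],"claw":0},{"xyz":[15.24,1.7,-7.25],"delta_rot":[0,0,0],"claw":0},{"xyz":[15.24,1.7,-7.25],"delta_rot":[0,0,0],"claw":0},{"xyz":[15.24,1.7,-7.25],"delta_rot":[0,0,0],"claw":0},{"xyz":[15.24,1.7,-7.25],"delta_rot":[0,0,0],"claw":0}]'
python3 - <<'E'
from h import *
go((.508,-.214,.092),down(-75.1))
E
```

```text
time_s: 9.72
tcp_pos: [0.5082, -0.2123, 0.2478]
eef_rot: [-180.0, 0.0, -74.9]
contact_force: [1.0, 1.1, 0.6]
gripper_width: 0.0877
gripper_force: 0.0
xyz [0.053 0.022 5.192] rot [-0.01  0.01  0.17]
```

```bash
python3 -m crank '[{"xyz":[0.05,0,2],"delta_rot":[0,0,0],"claw":0},{"xyz":[0.05,0,3.8],"delta_rot":[0,0,0],"claw":0},{"xyz":[0.05,0,4.8],"delta_rot":[0,0,0],"claw":0},{"xyz":[0.05,0,5.2],"delta_rot":[0,0,0],"claw":0},{"xyz":[0.05,0,5.2],"delta_rot":[0,0,0],"claw":0},{"xyz":[0.05,0,5.2],"delta_rot":[0,0,0],"claw":0.3}]' 15; python3 -m crank '[{"xyz":[0,0,0],"delta_rot":[0,0,0],"claw":1},{"xyz":[0,0,0],"delta_rot":[0,0,0],"claw":1},{"xyz":[0,0,0],"delta_rot":[0,0,0],"claw":1},{"xyz":[0,0,0],"delta_rot":[0,0,0],"claw":1},{"xyz":[0,0,0],"delta_rot":[0,0,0],"claw":1},{"xyz":[0,0,0],"delta_rot":[0,0,0],"claw":1},{"xyz":[0,0,0],"delta_rot":[0,0,0],"claw":1},{"xyz":[0,0,0],"delta_rot":[0,0,0],"claw":1}]' 20
```

```text
time_s: 10.48
tcp_pos: [0.51, -0.2146, 0.0931]
eef_rot: [-179.9, -0.1, -75.0]
contact_force: [0.1, -0.0, -0.1]
gripper_width: 0.0824
gripper_force: 0.0
time_s: 11.48
tcp_pos: [0.5088, -0.2146, 0.0916]
eef_rot: [180.0, -0.0, -75.0]
contact_force: [-0.1, -0.6, 0.5]
gripper_width: 0.0334
gripper_force: 20.0
```

```bash
python3 -m crank '[{"xyz":[0,0,-0.5],"delta_rot":[0,0,0],"claw":1},{"xyz":[0,0,-1.5],"delta_rot":[0,0,0],"claw":1},{"xyz":[0,0,-3],"delta_rot":[0,0,0],"claw":1},{"xyz":[0,0,-4.5],"delta_rot":[0,0,0],"claw":1},{"xyz":[0,0,-6],"delta_rot":[0,0,0],"claw":1},{"xyz":[0,0,-7],"delta_rot":[0,0,0],"claw":1},{"xyz":[0,0,-7],"delta_rot":[0,0,0],"claw":1}]' 20
python3 - <<'E'
from h import *
psi=np.radians(-10); a=np.array([-np.sin(np.radians(35))*np.cos(psi),-np.sin(np.radians(35))*np.sin(psi),np.cos(np.radians(35))])
L=np.array([.640,.0867,.105]); 
x=None
for yaw in (-75,-100):
  base=down(yaw)
  # minimal rotation tool z from down to -a
  v=np.cross([0,0,-1],-a); v/=np.linalg.norm(v)
  rot=R.from_rotvec(v*np.radians(35))*base
  print(rot.as_matrix()[:,2],-a)
  for s in (.08,.14): go(L+a*(s+.0886),rot)
E
```

```text
time_s: 12.35
tcp_pos: [0.5099, -0.2149, 0.3055]
eef_rot: [-179.7, -0.1, -75.0]
contact_force: [-0.2, 0.7, -2.0]
gripper_width: 0.0332
gripper_force: 20.0
[ 0.56486252 -0.0996005  -0.81915204] [ 0.56486252 -0.0996005  -0.81915204]
xyz [-9.956 -3.862  2.075] rot [3.140e+01 1.465e+01 1.000e-02]
xyz [-10.437  -2.831   0.429] rot [3.140e+01 1.465e+01 1.000e-02]
[ 0.56486252 -0.0996005  -0.81915204] [ 0.56486252 -0.0996005  -0.81915204]
xyz [-9.956 -3.862  2.075] rot [34.09  7.57 24.24]
xyz [-10.437  -2.831   0.429] rot [34.09  7.57 24.24]
```

```bash
python3 -m crank '[{"xyz":[-5,-1.4,0],"delta_rot":[0,0,0],"claw":1},{"xyz":[-5,-1.4,0],"delta_rot":[0,0,0],"claw":1},{"xyz":[-10.44,-2.83,0],"delta_rot":[10,5,0],"claw":1},{"xyz":[-10.44,-2.83,0],"delta_rot":[15,7,0],"claw":1},{"xyz":[-10.44,-2.83,0],"delta_rot":[20,9,0],"claw":1},{"xyz":[-10.44,-2.83,0.43],"delta_rot":[31.4,14.65,0],"claw":1},{"xyz":[-10.44,-2.83,0.43],"delta_rot":[31.4,14.65,0],"claw":1},{"xyz":[-10.44,-2.83,0.43],"delta_rot":[31.4,14.65,0],"claw":1},{"xyz":[-10.44,-2.83,0.43],"delta_rot":[31.4,14.65,0],"claw":1},{"xyz":[-10.44,-2.83,0.43],"delta_rot":[31.4,14.65,0],"claw":1},{"xyz":[-10.44,-2.83,0.43],"delta_rot":[31.4,14.65,0],"claw":1},{"xyz":[-10.44,-2.83,0.43],"delta_rot":[31.4,14.65,0],"claw":1},{"xyz":[-10.44,-2.83,0.43],"delta_rot":[31.4,14.65,0],"claw":1}]'
cat >> h.py <<'E'
a=np.array([-.56486252,.0996005,.81915204]); L=np.array([.640,.0867,.105])
def final():
    v=np.cross([0,0,-1],-a); v/=np.linalg.norm(v)
    return R.from_rotvec(v*np.radians(35))*down(-75)
E
python3 - <<'E'
from h import *
print(pose()[2]["joints"]); go(L+a*(.08+.0886),final())
import cv2
from plant import optics
wrist("w3")
s=optics.capture("side")["img"];t=optics.capture("top")["img"];w=cv2.imread("pics/w3.png")
cv2.imwrite("pics/s3.png",s)
f=lambda i,x,y,n:cv2.resize(i[y:y+n,x:x+n],(400,400),interpolation=cv2.INTER_CUBIC)
cv2.imwrite("pics/f1.png",cv2.hconcat([f(s,130,110,130),cv2.resize(w,(400,300)).__class__(0) if 0 else cv2.copyMakeBorder(cv2.resize(w,(400,300)),50,50,0,0,0)]))
for p in [L+a*.14,L+a*.259,L]: print(proj("side",p),proj("w3",p))
E
```

```text
time_s: 13.98
tcp_pos: [0.5099, 0.1098, 0.2887]
eef_rot: [-147.9, -13.9, -79.0]
contact_force: [-0.1, 0.6, -1.6]
gripper_width: 0.0332
gripper_force: 20.0
[ 49.4127704  -13.6852003  -52.80727876  47.0344351  -41.98563522
 -67.91720435]
xyz [ 0.051 -0.096  1.921] rot [ 0.33  0.14 -0.01]
w3 13.975 [0.50989825 0.10981724 0.28866486] [-147.94780071  -13.90726406  -79.03128264] [0.43461415 0.05737992 0.43621023] 58.296884274751704
(np.float64(220.21035715107163), np.float64(174.30873601235746)) (np.float64(247.14557762504666), np.float64(191.22611086174973))
(np.float64(246.70356306582624), np.float64(146.3294653330292)) (np.float64(245.59133996737862), np.float64(272.53571586715316))
(np.float64(195.1620717505116), np.float64(200.7620372674172)) (np.float64(247.8017985559359), np.float64(156.89605559404856))
```

View pics/f1.png

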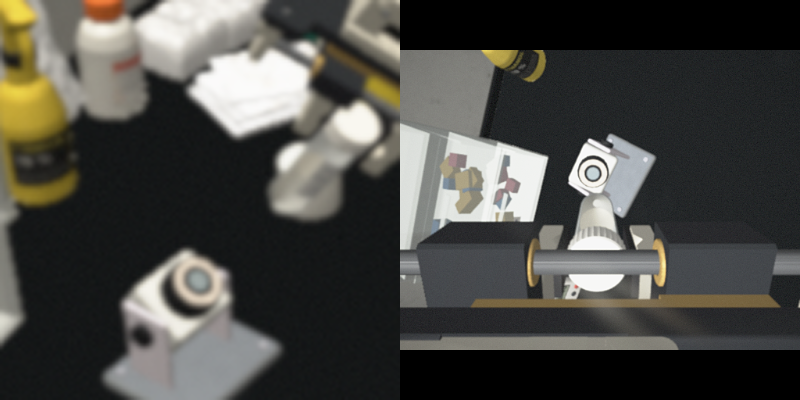

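```bash
python3 -m crank '[{"xyz":[0.05,-0.1,0.6],"delta_rot":[0.3,0.1,0],"claw":1},{"xyz":[0.05,-0.1,1.2],"delta_rot":[0.3,0.1,0],"claw":1},{"xyz":[0.05,-0.1,1.6],"delta_rot":[0.3,0.1,0],"claw":1},{"xyz":[0.05,-0.1,1.92],"delta_rot":[0.3,0.1,0],"claw":1},{"xyz":[0.05,-0.1,1.92],"delta_rot":[0.3,0.1,0],"claw":1},{"xyz":[0.05,-0.1,1.92],"delta_rot":[0.3,0.1,0],"claw":1},{"xyz":[0.05,-0.1,1.92],"delta_rot":[0.3,0.1,0],"claw":1},{"xyz":[0.05,-0.1,1.92],"delta_rot":[0.3,0.1,0],"claw":1}]'
python3 - <<'E'
from h import *
print(pose()[2]["joints"]); go(L+a*(.08+.0886),final())
import cv2
from plant import optics
for i in range(4): optics.capture("top"); go(L+a*(.08+.0886),final())
wrist("w4"); s=optics.capture("side")["img"];w=cv2.imread("pics/w4.png")
f=lambda i,x,y,n:cv2.resize(i[y:y+n,x:x+n],(400,400),interpolation=cv2.INTER_CUBIC)
cv2.imwrite("pics/f2.png",cv2.hconcat([f(s,160,130,100),f(w,200,140,100) if 0 else f(w,190,120,120)]))
for p in [L+a*.08,L+a*.199,L]: print((np.array(proj("side",p))-[160,130])*4,(np.array(proj("w4",p))-[190,120])*400/120+[400,0])
E
```

```text
time_s: 15.12
tcp_pos: [0.5447, 0.104, 0.2436]
eef_rot: [-147.6, -14.0, -79.0]
contact_force: [-0.2, -0.4, -0.7]
gripper_width: 0.0335
gripper_force: 20.0
[ 38.64153686  -7.86499642 -56.90195672  59.78128074 -29.81180054
 -74.03355466]
xyz [0.011 0.011 0.016] rot [-0.02  0.07  0.01]
xyz [0.01  0.009 0.014] rot [-0.02  0.06  0.01]
xyz [0.01  0.008 0.013] rot [-0.01  0.06  0.01]
xyz [0.009 0.007 0.01 ] rot [-0.    0.06  0.01]
xyz [0.007 0.005 0.008] rot [0.   0.05 0.01]
w4 15.325 [0.54469755 0.10375954 0.24334049] [-147.61232475  -13.98641219  -79.05864727] [0.46860331 0.05129216 0.39045805] 58.296884274751704
[195.12899495 225.51149309] [604.86642477 239.73396864]
[290.5679141  124.71918578] [605.8580935  505.94220872]
[140.648287   283.04814907] [604.58223468 163.44463648]
```

View pics/f2.png

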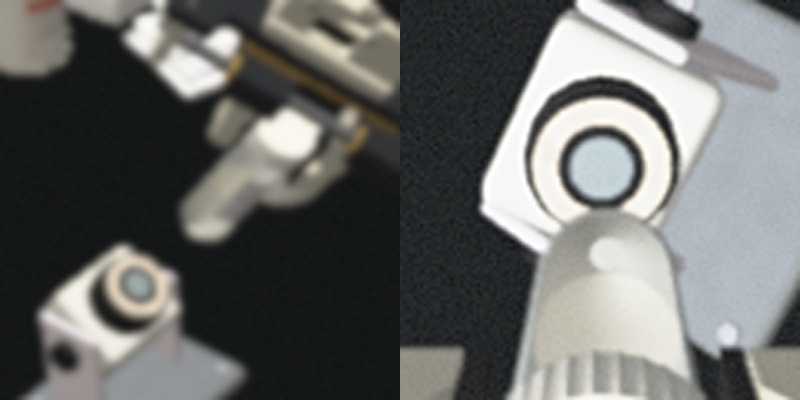

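The wrist view shows the lens centre at crop (601,167), against a predicted (605,163), with the tube in line with it. In the side view the tip is at about (190,222), against a predicted (195,225). That is within about 1–2 mm, so I'll let it settle and hand in.

```bash
python3 -m crank '[{"xyz":[0,0,0],"delta_rot":[0,0,0],"claw":1},{"xyz":[0,0,0],"delta_rot":[0,0,0],"claw":1},{"xyz":[0,0,0],"delta_rot":[0,0,0],"claw":1},{"xyz":[0,0,0],"delta_rot":[0,0,0],"claw":1}]' && python3 -c "
from plant import job
print(job.close_job())"
```

```text
time_s: 15.92
tcp_pos: [0.5448, 0.1036, 0.2432]
eef_rot: [-147.6, -14.0, -79.1]
contact_force: [-0.2, 0.7, -0.2]
gripper_width: 0.0328
gripper_force: 20.0
the job is handed in; nothing more can be done
None
```

The keys were pressed fully down in the order green, yellow, blue, and the white-capped tube from the rack is held still in front of the camera, tip about 8 cm from the lens and in line to within about 2 mm by my measurements; handed in at about 16 s, with no verdict shown.

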